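Lock the centrifuge shaft

ROBOT

A 6-joint arm with a two-finger parallel gripper is mounted at the origin on the work surface. World frame = base frame: x ahead of the robot, y to its left, z up, the work surface at z = 0. Lengths are in m, angles in rad, forces in N, time in s.
With the tool pointing down it reaches from about 0.325 to 0.85 m from the base axis. Payload 15.5 kg.
Tool frame: the origin (TCP) lies midway between the tips of the shut fingers; the grasp point (between the pads) lies 19 mm behind it; z points along the fingers, y is the line along which they close (so a half turn about z gives the same grasp; the last joint's range is limited). The gripper opens to 91 mm and grips with 3 to 60 N. Pads are 32 mm wide; open, the fingers measure 118 mm over their backs; the gripper's body (76 mm by 178 mm) begins 60 mm behind the grasp point.
Start: joints at [1.232, 0.494, 1.345, -0, 1.302, -0.096], TCP at [0.151, 0.607, 0.214] pointing down, gripper open.
Joint ranges: [-2.91, 2.91], [-0.82, 2.16], [0.22, 2.67], [-1.22, 4.37], [0.12, 2.79], [-3.08, 3.08]. Speed limits (rad/s): [1.89, 1.89, 2.57, 3.01, 3.01, 3.01].

INTERFACE

Orientations are given as a unit quaternion [w, x, y, z].
In Python, from plant import r gives the robot as it stands.
- The arm moves only by the shell command python3 -m crank 'ROWS'. ROWS is JSON, a list of rows, each an object of numbers: "grip": the finger opening in mm, from 0 to 91.2; "dx", "dy", "dz": the shift along the tool's x, y, z in units of 40 mm (1.0 is 40 mm); "ax", "ay", "az": the turn, a rotation vector about the tool's x, y, z in units of 5 degrees (1.0 is 5 degrees). A call has 1 to 10 rows; each row is the pose to reach, as a shift and turn from the pose commanded when the call began, along the tool's axes at that moment; what a row does not reach only later rows make up. A row lasts 1/10 s, in which the tool goes at most 50 mm and 8.59 degrees, less where a joint would pass 70% of its speed; a pose out of reach is approached as far as the arm can. A call with a gripper value outside its range is refused whole. The fingers move at their own pace and stop on an object; the grip force is fixed at half the most. Time passes only in rows, so rows that repeat a pose let the fingers close. It gives the time, the measured TCP pose, the force, the opening and the grip force at its end, in the units of the state.
- r.observe(): the state, without advancing time (a new reading comes with each control period).
- r.read_camera(name): name is "side" or "top" or "wrist"; returns a dict with "frame" (400x640x3 uint8, red, green, blue), "fx", "fy", "cx", "cy" (pixels), "extrinsics" (4x4, takes a point from world to camera coordinates). Camera axes: x right, y up, looking along -z (the intrinsics and any distortion apply to the point x, -y, -z); pixel columns grow to the right and rows downward; lengths in m; the calibration is good to about 2 mm. The wrist camera is an equidistant fisheye: a pixel r from the principal point sees the ray r / f radians off the axis. A picture is of the moment at which its call begins. There is no depth.
- r.close_job(): hands the job in; it is judged then, once.
The state is a dict: "time": time; "q": joint angles; "dq": joint speeds; "tau": joint torques, N m; "ee_pos": TCP position; "tool_rot": TCP orientation; "contact_force": force on the tool from outside, world axes, zero at the start; "torque": the same for the moment, N m; "grip_width": finger opening in m; "gripper_force": force on a finger pad.
Only numpy, scipy, OpenCV 4.12 (cv2) and the standard library are available. Lean on these libraries where they do the work, as an engineer would, in place of code of your own. Each camera call takes 0.05 s, during which the arm holds its last target. There are 200 camera calls.

TASK

Lock the drive shaft of the bench centrifuge base: turn the slotted disc by pushing its studs with your fingertips until the slot lines up with the lock bar, then push the bar by its head through the slot until the head is fully home against the cradle. Only push: do not lift the bar out of its cradle, and leave the two tins, the jar and the wrench where they are.

Things in the scene. Friction and masses are not known exactly. Their poses are not given: they have to be found in the camera images.
- machine: Low grey housing of a bench centrifuge, fixed, flat deck 70 mm above the table. Origin: on the disc's vertical axis, at table level. Its x axis is the direction in which the bar is pushed, z is up. The housing spans x -260 to +90 mm, y -100 to +100 mm. A steel rail 40 mm wide, its top 8 mm above the deck, runs under the bar from x = -245 to -48 mm.
- cradle_end (a point): Middle of the rail's top at the cradle's rear end (machine x = -105 mm, 78 mm above the table), where the bar's head stops; axes as the machine's. The cradle: two aluminium cheeks, open on top, 17 mm apart, 40 mm over their outsides, 57 mm long towards the disc, tops 28 mm above the deck.
- keeper (a point): Middle of the keeper on the far side of the disc (machine x = 59 mm), at the deck: two cheeks 20 mm apart, 22 mm long, 26 mm high, that receive the bar's nose.
- disc (a joint): Turn of the slotted disc about its vertical axis, rad, growing counter-clockwise from above; stops at -0.35 and 3.49. At 0 and again at 3.14 (pi) the slot lies along the machine's x axis, in line with the bar. It starts between 0.5 and 2.64, stays where it is left and needs 0.08 N m to turn (about 3 N on a stud).
- disc_center (a point): Centre of the disc's top, 24 mm above the deck, on the axis; x axis along the slot (either way). Steel disc of 84 mm diameter cut by one straight open slot 20 mm wide, right across, floor 6.5 mm above the deck, with flared mouths.
- stud_a (a point): Centre of the top of one of two equal upright studs on the disc, 14 mm diameter, 30 mm tall (54 mm down to 24 mm above the deck), 27 mm from the axis. The studs stand either side of the slot, on the line square to it; this one on the disc's +y side (machine angle = joint + pi/2).
- stud_b (a point): The same point of the other stud, opposite (machine angle = joint - pi/2). Either stud may be pushed, square to its line to the axis (along the tangent); pushed towards the axis it jams.
- lock_bar: Loose steel bar, 14 x 14 mm, 0.25 to 0.5 kg, lying on the rail and in the cradle. Origin: bottom middle of the head's front face; x points to the nose, 169 mm away, along the machine's x. Starts with its origin at machine x = -232 to -216 mm, nose short of the disc; fully home at -105 mm, pushed 111 to 127 mm.
- bar_head (a point): Middle of the flat rear face of the bar's head, the face to push on; the head is a plate 44 mm wide, 32 mm high (from 8 to 40 mm above the deck) and 10 mm thick.
- bar_nose (a point): Tip of the bar's nose, 8 mm above the bar's underside. The last 14 mm of the bar taper to a nose 6 mm wide, which steers the disc if its slot is within about 0.1 rad of the bar.
- small_tin: Bystander: open steel tin, 44 mm diameter, 35 mm high, standing on the deck beside the rail. Origin at the centre of its underside.
- big_tin: Bystander: open brass tin, 68 mm diameter, 55 mm high, on the table beyond the housing. Origin at the centre of its underside.
- jar: Bystander: white jar with blue cap, 68 mm diameter, 95 mm high, on the table beyond the housing. Origin at the centre of its underside.
- wrench: Bystander: wrench, 180 mm long, about 20 mm wide, lying on the table between the housing and the robot. Origin at its middle, underside.
There are look-alikes about, which are no part of the job. There is more than one size of the lock_bar; the job needs the smallest.

How it is judged:
By the outcome, as a careful person would: the job done as asked, in the order asked, and still so for the second after the job is handed in, with the robot touching nothing.
It also fails if it takes over 56 s, if anything falls off the work surface, if the arm or the gripper's body presses on something with over 40 N, if the wrist force passes 120 N, or if a joint passes its speed limit or range.

## Working session

There is one attempt and no reset: what is moved stays moved. The work goes in short steps, Python scripts to look and compute and a shell command to move; the robot and the scene stay as the last step left them, time stands still between calls to the robot, and variables do not carry over. Pictures are saved under pics/ and viewed, at most 10 in all, crops included, and the job is handed in when it is done.

```bash
mkdir -p pics; ls
python3 - <<'E'
from plant import r
import cv2,json
s=r.observe();print({k:s[k] for k in('time','ee_pos','tool_rot','grip_width')})
for n in('top','side'):
    c=r.read_camera(n);cv2.imwrite(f'pics/{n}0.png',c['frame'][:,:,::-1]);print(n,c['fx'],c['fy'],c['cx'],c['cy'],c['extrinsics'])
E
```

```text
pics
{'time': 0.0, 'ee_pos': array([0.15073931, 0.60615379, 0.21332806]), 'tool_rot': array([-1.30582838e-04,  1.21593787e-01,  9.92579755e-01, -6.02492549e-04]), 'grip_width': 0.09132797791167253}
top 396.22911185298676 396.22911185298676 324.2737636786911 199.85240357205015 [[-0.01372979 -0.99987862  0.00736503 -0.00376378]
 [ 0.99465787 -0.01290371  0.10241685 -0.57154036]
 [-0.10230938  0.00873185  0.9947143  -1.20233311]
 [ 0.          0.          0.          1.        ]]
side 472.15024448382565 472.15024448382565 315.38252329909994 203.20533729943313 [[-0.98011772 -0.19822139  0.00880549  0.52511688]
 [ 0.15033042 -0.7128897   0.68497375 -0.12918239]
 [-0.12949911  0.67267865  0.72851453 -1.18897849]
 [ 0.          0.          0.          1.        ]]
```

View pics/top0.png

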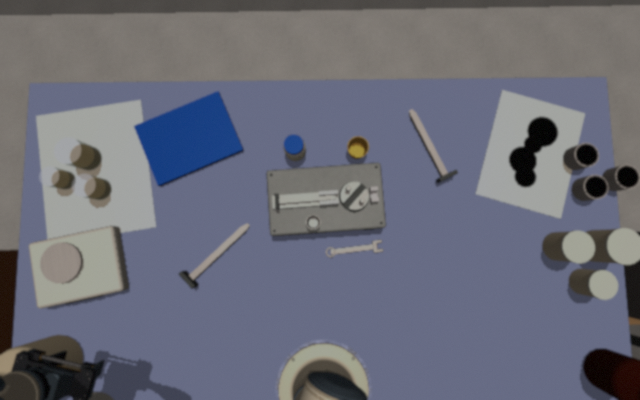

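View pics/side0.png

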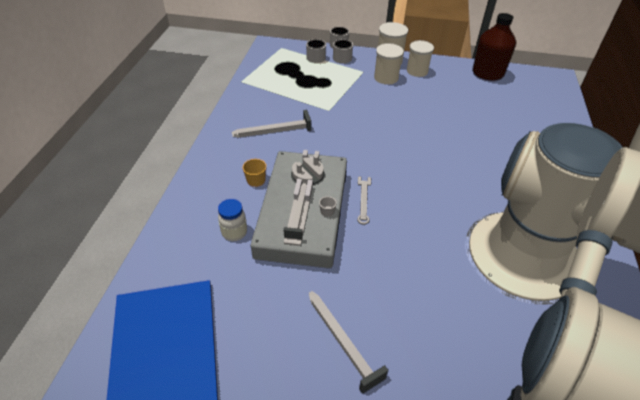

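The top view shows the machine at about (325,200), pushing towards image right. The bar head is at (277,202), the disc at (355,196), the small tin at (313,222), the jar at (294,146), the big tin at (357,148) and the wrench at (355,249). 

Things that could be taken for the bar: the hammers at (432,145) and (215,255), and the wrench. Only the bar at (277..340,200) lies on the rail. I'll check that in a close crop.

```bash
cat > h.py <<'E'
from plant import r
import numpy as np, cv2
def ray(c,u,v):
    E=np.array(c['extrinsics']);x=(u-c['cx'])/c['fx'];y=(v-c['cy'])/c['fy']
    d=E[:3,:3].T@np.array([x,-y,-1.]);o=-E[:3,:3].T@E[:3,3];return o,d
def on(c,u,v,z):
    o,d=ray(c,u,v);return o+d*(z-o[2])/d[2]
def pix(c,P):
    E=np.array(c['extrinsics']);p=E[:3,:3]@P+E[:3,3];return c['cx']+c['fx']*p[0]/-p[2],c['cy']+c['fy']*-p[1]/-p[2]
def crop(c,x,y,w,h,k,fn):
    cv2.imwrite(fn,cv2.resize(c['frame'][y:y+h,x:x+w,::-1],None,fx=k,fy=k,interpolation=cv2.INTER_CUBIC))
E
python3 - <<'E'
from h import *
t=r.read_camera('top');s=r.read_camera('side')
a=cv2.resize(t['frame'][155:245,258:393,::-1],None,fx=5.9,fy=5.9,interpolation=cv2.INTER_CUBIC)
cv2.imwrite('pics/tc.png',a)
crop(s,245,140,110,130,4.6,'pics/sc.png')
hsv=cv2.cvtColor(t['frame'],cv2.COLOR_RGB2HSV)
m=((hsv[:,:,1]<60)).astype(np.uint8); m[:, :255]=0;m[:,400:]=0;m[:155]=0;m[245:]=0
cs,_=cv2.findContours(m,0,2);cn=max(cs,key=cv2.contourArea);print(cv2.minAreaRect(cn),cv2.boundingRect(cn))
b=cv2.boxPoints(cv2.minAreaRect(cn))
for p in b: print(p,on(t,*p,.07))
E
```

```text
((327.0, 199.5), (89.0, 144.0), 90.0) (255, 155, 145, 90)
[255. 155.] [0.70690695 0.19744653 0.07      ]
[399. 155.] [ 0.7015993  -0.24046391  0.07      ]
[399. 244.] [ 0.43233422 -0.23155576  0.07      ]
[255. 244.] [0.43823609 0.19633117 0.07      ]
```

View pics/tc.png

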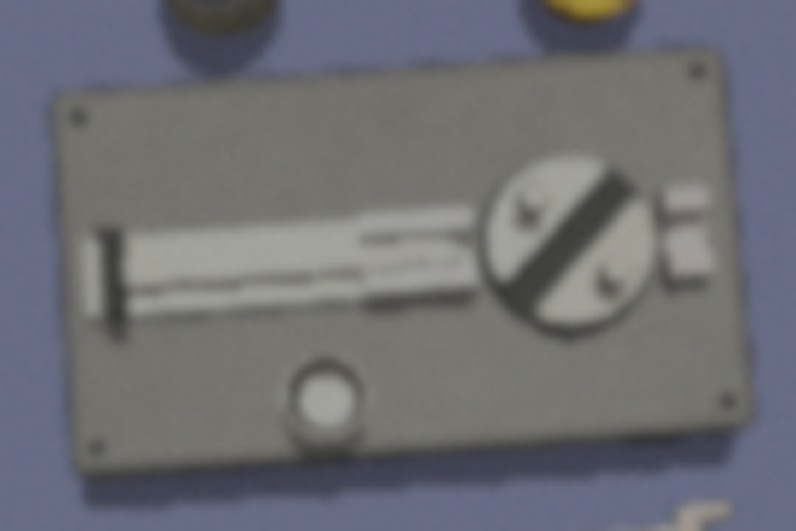

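View pics/sc.png

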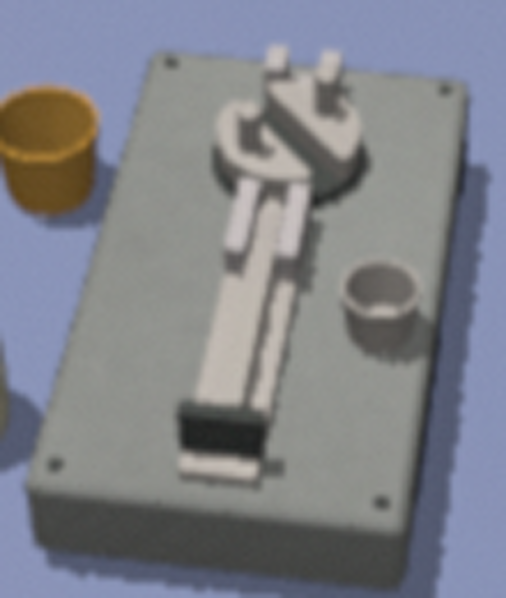

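The crops confirm there is a single bar on the rail. Its dark head plate is at crop (115,285) and its nose ends inside the cradle. The disc is at crop (570,245), with the slot running from (525,300) to (620,185). The deck screws are at (78,117), (697,70), (727,401) and (96,447). I'll compute the poses from these.

```bash
cat >> h.py <<'E'
from scipy.spatial.transform import Rotation as Ro
def tool():
    s=r.observe();w,x,y,z=s['tool_rot'];return s,Ro.from_quat([x,y,z,w]).as_matrix()
E
python3 - <<'E'
from h import *
t=r.read_camera('top');s=r.read_camera('side')
T=lambda u,v,z:on(t,258-.5+(u+.5)/5.9,155-.5+(v+.5)/5.9,z)
S=lambda u,v,z:on(s,245-.5+(u+.5)/4.6,140-.5+(v+.5)/4.6,z)
for nm,A in (('top',[T(*p,.07) for p in((78,117),(697,70),(727,401),(96,447))]),('side',[S(*p,.07) for p in((55,464),(171,62),(446,90),(382,503))])):
    A=np.array(A);c=A.mean(0);d=(A[1]-A[0])+(A[2]-A[3]);d/=np.linalg.norm(d);a=np.arctan2(d[1],d[0])
    e=(A[0]-A[3])+(A[1]-A[2]);print(nm,'centre',c,'yaw',a,np.arctan2(e[1],e[0])-np.pi/2,'origin',c+.085*d,[np.linalg.norm(A[i]-A[(i+1)%4]) for i in range(4)])
    if nm=='top':yaw=a
print('disc',T(570,245,.094))
m=lambda P,O:np.array([[np.cos(yaw),np.sin(yaw)],[-np.sin(yaw),np.cos(yaw)]])@(P-O)[:2]
O=T(570,245,.094)
p,q=T(525,300,.094)-O,T(620,185,.094)-O
print('slot ang',np.arctan2(*(q-p)[1::-1])-yaw)
print('head top rear/front?',m(T(103,285,.110),O),m(T(122,285,.110),O), 'side head top',[m(S(*u,.110),O) for u in((181,404),(268,411))])
print('tin',m(T(325,398,.105),O))
print('studs side tops',[S(*u,.124) for u in((277,48),(330,55))],[m(S(*u,.124),O) for u in((277,48),(330,55))])
st,R=tool();print(R.round(3),st['q'])
E
```

```text
top centre [ 0.57211951 -0.01445703  0.07      ] yaw -1.5090425108393493 -1.5127205985683567 origin [ 0.57736525 -0.099295    0.07      ] [np.float64(0.3187059910352921), np.float64(0.17063553597129383), np.float64(0.3201359724598374), np.float64(0.16898925183229171)]
side centre [ 0.5738627  -0.01745783  0.07      ] yaw -1.5108625563732025 -1.5140531812597682 origin [ 0.57895402 -0.10230522  0.07      ] [np.float64(0.32048729610800913), np.float64(0.17063589678013083), np.float64(0.3204183690081671), np.float64(0.1704069481710851)]
disc [ 0.57473931 -0.09921338  0.094     ]
slot ang 0.8033645341424147
head top rear/front? [-0.23206728 -0.00428027] [-0.22276541 -0.00497719] side head top [array([-0.22522134,  0.02490176]), array([-0.22342092, -0.01937303])]
tin [-0.12742614 -0.06757715]
studs side tops [array([ 0.59353733, -0.13713457,  0.124     ]), array([ 0.56204521, -0.13745087,  0.124     ])] [array([0.03900902, 0.0164219 ]), array([ 0.03738119, -0.01502971])]
[[-0.97   0.241 -0.   ]
 [ 0.241  0.97  -0.   ]
 [ 0.    -0.    -1.   ]] [ 1.23147960e+00  4.93814999e-01  1.34569266e+00 -3.30025879e-05
  1.30250583e+00 -9.55209656e-02]
```

```bash
python3 -m crank '[{"grip":0,"dx":-14.8,"dy":-13.2,"dz":0.5,"az":-3.5},{"grip":0,"dx":-14.8,"dy":-13.2,"dz":0.5,"az":-3.5},{"grip":0,"dx":-14.8,"dy":-13.2,"dz":0.5,"az":-3.5},{"grip":0,"dx":-14.8,"dy":-13.2,"dz":0.5,"az":-3.5},{"grip":0,"dx":-14.8,"dy":-13.2,"dz":0.5,"az":-3.5},{"grip":0,"dx":-14.8,"dy":-13.2,"dz":0.5,"az":-3.5},{"grip":0,"dx":-14.8,"dy":-13.2,"dz":0.5,"az":-3.5},{"grip":0,"dx":-14.8,"dy":-13.2,"dz":0.5,"az":-3.5},{"grip":0,"dx":-14.8,"dy":-13.2,"dz":0.5,"az":-3.5},{"grip":0,"dx":-14.8,"dy":-13.2,"dz":0.5,"az":-3.5}]'
cat >> h.py <<'E'
O=np.array([.578,-.1005]);YAW=-1.511
def mach(P):
    c,s=np.cos(YAW),np.sin(YAW);return np.array([[c,s],[-s,c]])@(np.array(P)[:2]-O)
def world(x,y):
    c,s=np.cos(YAW),np.sin(YAW);return O+np.array([[c,-s],[s,c]])@np.array([x,y])
def go(x,y,z):
    st,R=tool();d=R.T@(np.r_[world(x,y),z]-st['ee_pos'])
    ty=R[:,1];e=(YAW+np.pi-np.arctan2(ty[1],ty[0])+np.pi)%(2*np.pi)-np.pi
    print('t',round(st['time'],2),'mach now',(mach(st['ee_pos'])*1e3).round(1),'z',round(st['ee_pos'][2]*1e3,1),'units',(d/.04).round(2),'az',round(-np.degrees(e)/5,2),'F',np.round(st['contact_force'],1),'w',round(st['grip_width'],4))
E
python3 -c "
from h import *
go(-.052,.024,.18)"
```

```text
t 0.3 mach now [-731.2 -384.1] z 213.7 units [-14.81 -13.15   0.85] az -3.48 F [-0.  -0.  -0.8] w 0.091invalid input
```

```bash
python3 -m crank '[{"grip":0,"dx":-0.7,"dy":-0.6,"dz":0,"ax":0,"ay":0,"az":-0.5},{"grip":0,"dx":-1.4,"dy":-1.2,"dz":0,"ax":0,"ay":0,"az":-1}]'; python3 -m crank --help | head -20
```

```text
time: 0.5
ee_pos: [0.1936, 0.5459, 0.2136]
tool_rot: [0.0, 0.077, 0.997, -0.0]
contact_force: [0.9, 0.4, -0.0]
grip_width: 0.0782
gripper_force: 0.0invalid input: not JSON, or not a number
```

```bash
python3 -c "
from h import *
go(-.052,.024,.18)"
```

```text
t 0.5 mach now [-668.3 -345. ] z 213.6 units [-12.27 -13.11   0.84] az -2.44 F [ 0.9  0.4 -0. ] w 0.0782
```

```bash
python3 -m crank '[{"grip":0,"dx":-0.8,"dy":-0.9,"dz":0,"ax":0,"ay":0,"az":-0.3},{"grip":0,"dx":-1.6,"dy":-1.7,"dz":0,"ax":0,"ay":0,"az":-0.6},{"grip":0,"dx":-2.4,"dy":-2.6,"dz":0,"ax":0,"ay":0,"az":-0.9},{"grip":0,"dx":-3.2,"dy":-3.4,"dz":0,"ax":0,"ay":0,"az":-1.2},{"grip":0,"dx":-4.0,"dy":-4.3,"dz":0,"ax":0,"ay":0,"az":-1.5},{"grip":0,"dx":-4.8,"dy":-5.1,"dz":0,"ax":0,"ay":0,"az":-1.8},{"grip":0,"dx":-5.6,"dy":-6.0,"dz":0,"ax":0,"ay":0,"az":-2.1},{"grip":0,"dx":-6.4,"dy":-6.8,"dz":0,"ax":0,"ay":0,"az":-2.4},{"grip":0,"dx":-7.2,"dy":-7.7,"dz":0,"ax":0,"ay":0,"az":-2.4},{"grip":0,"dx":-8,"dy":-8.5,"dz":0,"ax":0,"ay":0,"az":-2.4}]'
python3 -c "
from h import *
go(-.052,.024,.18)"
```

```text
time: 1.5
ee_pos: [0.4574, 0.1587, 0.2141]
tool_rot: [0.0, -0.026, 1.0, -0.0]
contact_force: [0.9, 0.7, 0.1]
grip_width: 0.0007
gripper_force: 0.0
t 1.5 mach now [-265.9 -104.9] z 214.1 units [-3.26 -5.33  0.85] az -0.08 F [0.9 0.7 0.1] w 0.0007
```

```bash
python3 -m crank '[{"grip":0,"dx":-0.5,"dy":-0.8,"dz":0,"ax":0,"ay":0,"az":0},{"grip":0,"dx":-1,"dy":-1.6,"dz":0,"ax":0,"ay":0,"az":0},{"grip":0,"dx":-1.5,"dy":-2.4,"dz":0,"ax":0,"ay":0,"az":0},{"grip":0,"dx":-2,"dy":-3.2,"dz":0.3,"ax":0,"ay":0,"az":-0.08},{"grip":0,"dx":-2.5,"dy":-4,"dz":0.6,"ax":0,"ay":0,"az":-0.08},{"grip":0,"dx":-3,"dy":-4.8,"dz":1.0,"ax":0,"ay":0,"az":-0.08},{"grip":0,"dx":-3.3,"dy":-5,"dz":1.3,"ax":0,"ay":0,"az":-0.08},{"grip":0,"dx":-3.3,"dy":-5,"dz":1.3,"ax":0,"ay":0,"az":-0.08}]'
python3 - <<'E'
from h import *
go(-.052,.024,.105)
w=r.read_camera('wrist');cv2.imwrite('pics/w1.png',w['frame'][:,:,::-1]);print(w['fx'],w['cx'],w['cy'],w['extrinsics'])
E
```

```text
time: 2.3
ee_pos: [0.5995, -0.0335, 0.1601]
tool_rot: [-0.001, -0.029, 1.0, 0.0]
contact_force: [-0.7, 1.9, -0.2]
grip_width: 0.0006
gripper_force: 0.0
t 2.3 mach now [-65.6  25.5] z 160.1 units [ 0.03 -0.34  1.38] az -0.02 F [-0.7  1.9 -0.2] w 0.0006
309.70691628693146 320.85791362827115 200.19977980428274 [[-5.85390997e-02  9.98284807e-01  7.85528456e-04  6.79827957e-02]
 [-9.68512120e-01 -5.66024628e-02 -2.42446765e-01  5.93549941e-01]
 [-2.41986459e-01 -1.49534092e-02  9.70164393e-01 -1.94042435e-01]
 [ 0.00000000e+00  0.00000000e+00  0.00000000e+00  1.00000000e+00]]
```

View pics/w1.png

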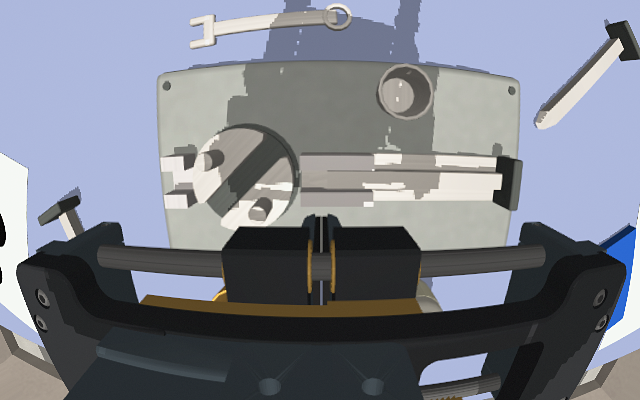

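The wrist view shows the disc at about (246,175), with its slot from (277,150) to (222,212). Stud a is at (258,212) and stud b at (205,160), the bar head is at (510,185) and the shut fingers are at (320,235).

```bash
cat >> h.py <<'E'
def won(c,u,v,z):
    x=u-c['cx'];y=v-c['cy'];rr=np.hypot(x,y);th=rr/c['fx'];k=np.sin(th)/rr if rr else 0
    E=np.array(c['extrinsics']);d=E[:3,:3].T@np.array([x*k,-y*k,-np.cos(th)]);o=-E[:3,:3].T@E[:3,3]
    return o+d*(z-o[2])/d[2]
E
python3 - <<'E'
from h import *
w=r.read_camera('wrist')
f=lambda u,v,z:(mach(won(w,u,v,z))*1e3).round(1)
print('deck screws',f(166,86,.07),f(512,90,.07))
print('disc L,R,top',f(297,175,.094),f(196,175,.094),f(245,125,.094))
print('stud a,b top',f(257,214,.124),f(203,158,.124))
p,q=f(270,142,.094),f(285,158,.094);print('slot mouth',p,q,(p+q)/2)
p,q=f(252,153,.094),f(283,158,.094)
# slot upper-left edge and lower-right edge
print('edges',f(265,138,.094),f(210,205,.094),f(292,160,.094),f(235,220,.094))
print('head top rear',f(521,160,.11),f(519,208,.11))
crop_=cv2.resize(w['frame'][115:235,150:310,::-1],None,fx=5,fy=5,interpolation=cv2.INTER_CUBIC);cv2.imwrite('pics/wc.png',crop_)
E
```

```text
deck screws [ 73.9 -84.5] [-250.4  -85.9]
disc L,R,top [-48.5  -3.5] [35.9 -4.6] [ -8.1 -43.5]
stud a,b top [-21.5  19.5] [ 16.6 -21.6]
slot mouth [-27.7 -29.6] [-39.3 -16.9] [-33.5  -23.25]
edges [-23.8 -32.9] [25.4 21. ] [-44.7 -15.3] [ 4.2 33.8]
head top rear [-235.5  -21.9] [-239.7   20. ]
```

View pics/wc.png

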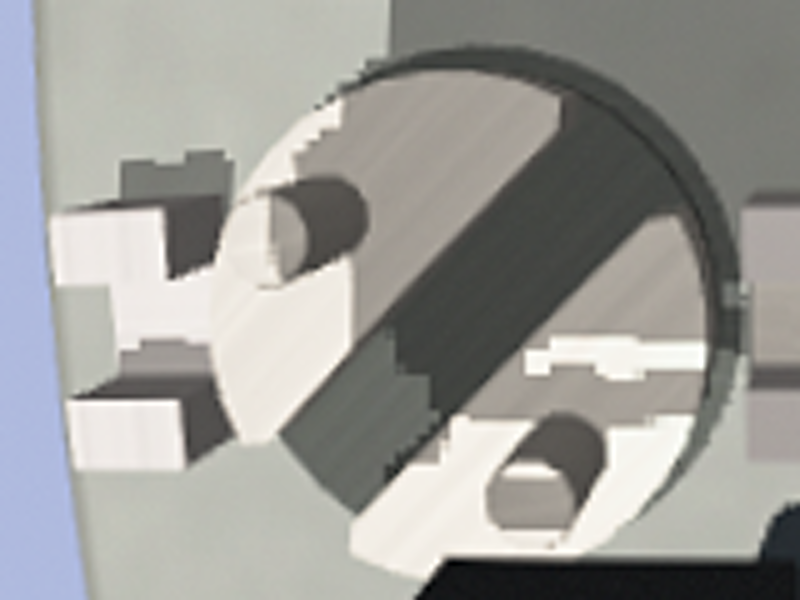

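Run:
```python
from h import *
w=r.read_camera('wrist')
f=lambda u,v,z:(mach(won(w,150+u/5,115+v/5,z))*1e3).round(1)
a,b=f(530,495,.124),f(270,240,.124);print(a,b,(a+b)/2,np.linalg.norm(a-b),'joint',np.arctan2(*(a-b)[::-1])-np.pi/2)
print('disc',f(708,330,.094),f(213,310,.094),f(470,70,.094))
p,q=f(555,132,.094),f(300,415,.094);print('slot',np.arctan2(*(p-q)[::-1])%np.pi)
p,q=f(660,218,.094),f(395,475,.094);print('slot',np.arctan2(*(p-q)[::-1])%np.pi)
g=lambda u,v,z:(mach(won(w,u,v,z))*1e3).round(1)
print(g(205,190,.098))
go(-.055,.024,.105)
```

```text
[-21.2  19.6] [ 15.7 -18. ] [-2.75  0.8 ] 52.68178053179296 joint 0.7760024667341137
disc [-44.7   1.3] [38.9 -2.9] [ -7.6 -40.5]
slot 0.7832003647383425
slot 0.7397677588752707
[26.8  7.4]
t 2.45 mach now [-67.7  24.7] z 162.3 units [ 0.02 -0.32  1.43] az 0.01 F [-0.1 -0.2  0.5] w 0.0005
```

```bash
python3 -m crank '[{"grip":0,"dx":0,"dy":0,"dz":0.7,"ax":0,"ay":0,"az":0},{"grip":0,"dx":0,"dy":0,"dz":1.42,"ax":0,"ay":0,"az":0},{"grip":0,"dx":0,"dy":-0.2,"dz":1.42,"ax":0,"ay":0,"az":0},{"grip":0,"dx":0,"dy":-0.4,"dz":1.42,"ax":0,"ay":0,"az":0},{"grip":0,"dx":0,"dy":-0.4,"dz":1.42,"ax":0,"ay":0,"az":0}]'; python3 -c "
from h import *
go(-.0232,.024,.105)"; python3 -m crank '[{"grip":0,"dx":0,"dy":-0.1,"dz":0,"ax":0,"ay":0,"az":0},{"grip":0,"dx":0,"dy":-0.2,"dz":0,"ax":0,"ay":0,"az":0},{"grip":0,"dx":0,"dy":-0.3,"dz":0,"ax":0,"ay":0,"az":0},{"grip":0,"dx":0,"dy":-0.4,"dz":0,"ax":0,"ay":0,"az":0}]'; python3 -c "
from h import *
go(-.0232,.024,.105)"
```

```text
time: 2.95
ee_pos: [0.601, -0.0492, 0.107]
tool_rot: [0.001, -0.03, 1.0, -0.0]
contact_force: [0.4, -0.8, -0.5]
grip_width: 0.0003
gripper_force: 0.0
t 2.95 mach now [-49.9  26. ] z 107.0 units [ 0.05 -0.67  0.05] az -0.01 F [ 0.4 -0.8 -0.5] w 0.0003
time: 3.35
ee_pos: [0.6018, -0.0634, 0.1056]
tool_rot: [0.001, -0.03, 1.0, 0.001]
contact_force: [12.9, 23.4, 1.1]
grip_width: 0.0004
gripper_force: 11.3
t 3.35 mach now [-35.6  26. ] z 105.6 units [ 0.05 -0.31  0.01] az -0.0 F [12.9 23.4  1.1] w 0.0004
```

```bash
python3 -m crank '[{"grip":0,"dx":0,"dy":0,"dz":0,"ax":0,"ay":0,"az":0},{"grip":0,"dx":0,"dy":0,"dz":0,"ax":0,"ay":0,"az":0}]'
python3 - <<'E'
from h import *
go(-.0232,.024,.105)
w=r.read_camera('wrist');crop(w,150,110,200,150,4,'pics/w2.png')
E
```

```text
time: 3.55
ee_pos: [0.6021, -0.0634, 0.1055]
tool_rot: [0.001, -0.03, 1.0, 0.001]
contact_force: [4.7, 8.6, 2.0]
grip_width: 0.0004
gripper_force: 4.0
t 3.55 mach now [-35.6  26.3] z 105.5 units [ 0.06 -0.31  0.01] az -0.0 F [4.7 8.6 2. ] w 0.0004
```

View pics/w2.png

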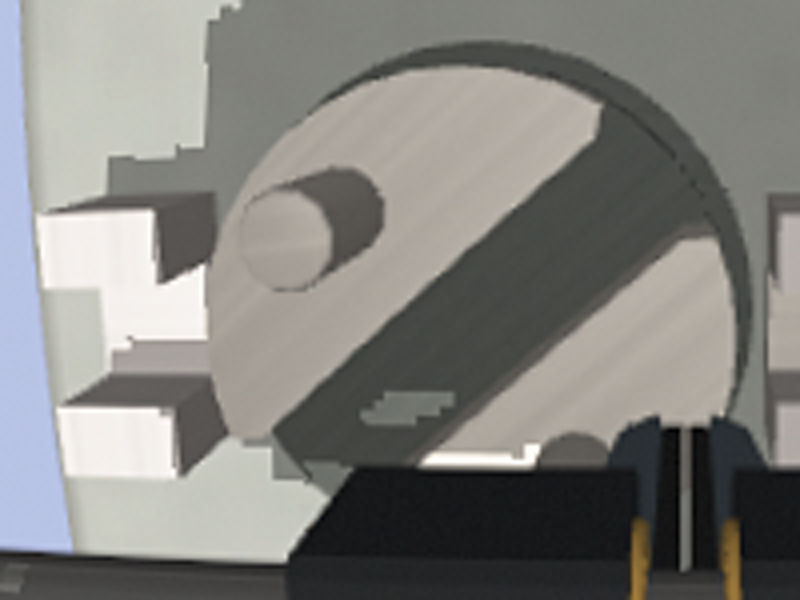

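The disc is turning: stud a at crop (575,445) touches the finger, and the slot now runs from (640,150) to (350,450). I'll measure the slot and stud b to calibrate the push.

```bash
cat >> h.py <<'E'
def slot(w,e1,e2,b,x0=150,y0=110,k=4):
    f=lambda p,z:mach(won(w,x0+p[0]/k,y0+p[1]/k,z))*1e3
    for e in(e1,e2):
        p,q=f(e[0],.094),f(e[1],.094);a=np.arctan2(*(p-q)[::-1]);print('slot',(a+np.pi/2)%np.pi-np.pi/2)
    B=f(b,.124)+[2.7,-.6];print('stud b',B,'joint',np.arctan2(B[1],B[0])+np.pi/2)
E
python3 - <<'E'
from h import *
w=r.read_camera('wrist')
slot(w,((590,145),(290,422)),((680,242),(420,462)),(285,240))
E
```

```text
slot 0.7191196222223972
slot 0.7019812549005895
stud b [ 18.28154072 -19.90852082] joint 0.7428217228729178
```

```bash
python3 -m crank '[{"grip":0,"dx":0,"dy":-0.06,"dz":0,"ax":0,"ay":0,"az":0},{"grip":0,"dx":0,"dy":-0.12,"dz":0,"ax":0,"ay":0,"az":0},{"grip":0,"dx":0,"dy":-0.18,"dz":0,"ax":0,"ay":0,"az":0},{"grip":0,"dx":0,"dy":-0.24,"dz":0,"ax":0,"ay":0,"az":0},{"grip":0,"dx":0,"dy":-0.3,"dz":0,"ax":0,"ay":0,"az":0},{"grip":0,"dx":0,"dy":-0.36,"dz":0,"ax":0,"ay":0,"az":0},{"grip":0,"dx":0,"dy":-0.36,"dz":0,"ax":0,"ay":0,"az":0}]'
python3 - <<'E'
from h import *
go(-.018,.024,.105)
w=r.read_camera('wrist');crop(w,150,110,200,150,4,'pics/w3.png')
E
```

```text
time: 4.35
ee_pos: [0.6024, -0.0784, 0.1054]
tool_rot: [0.001, -0.03, 1.0, 0.0]
contact_force: [1.6, 2.1, 0.7]
grip_width: 0.0003
gripper_force: 1.3
t 4.35 mach now [-20.6  25.7] z 105.4 units [ 0.04 -0.06  0.01] az -0.0 F [1.6 2.1 0.7] w 0.0003
```

View pics/w3.png

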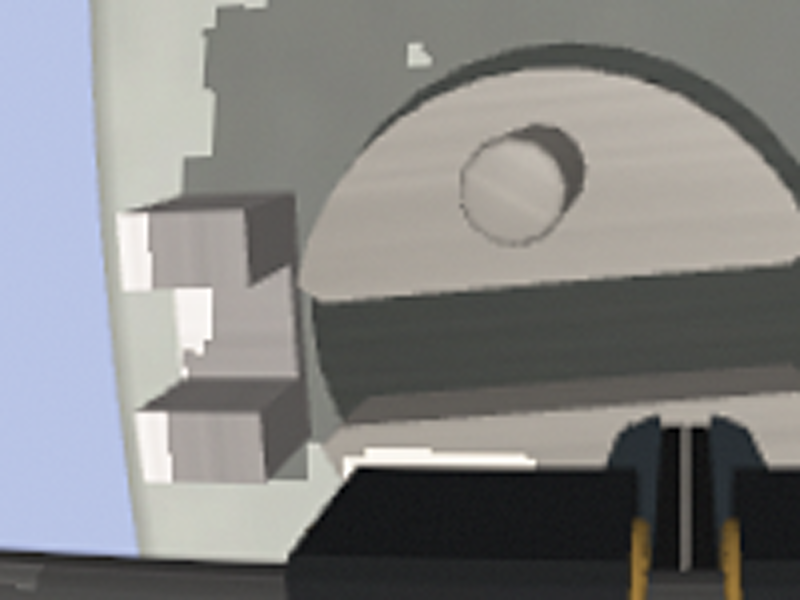

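Nearly aligned. The slot's upper edge runs from (320,299) to (785,266), and stud b is at (512,191).

Run:
```python
from h import *
w=r.read_camera('wrist')
slot(w,((785,266),(330,299)),((795,394),(350,423)),(512,191))
# keeper/cheek edges as the machine direction
f=lambda p,z:mach(won(w,150+p[0]/4,110+p[1]/4,z))*1e3
print('keeper tops',f((125,211),.096),f((245,210),.096),f((137,409),.096),f((264,409),.096))
```

```text
slot 0.0690978822021302
slot 0.07013878609776958
stud b [  3.12386686 -26.49788465] joint 0.11734952518177866
keeper tops [ 66.98914386 -21.29978671] [ 46.21260812 -20.8054173 ] [68.14591755 11.14711114] [45.47653653 10.90708729]
```

```bash
python3 -m crank '[{"grip":0,"dx":0,"dy":-0.03,"dz":0,"ax":0,"ay":0,"az":0},{"grip":0,"dx":0,"dy":-0.055,"dz":0,"ax":0,"ay":0,"az":0},{"grip":0,"dx":0,"dy":-0.055,"dz":0,"ax":0,"ay":0,"az":0},{"grip":0,"dx":0,"dy":0.3,"dz":0,"ax":0,"ay":0,"az":0},{"grip":0,"dx":0,"dy":1,"dz":-0.3,"ax":0,"ay":0,"az":0},{"grip":0,"dx":0,"dy":1.5,"dz":-1.2,"ax":0,"ay":0,"az":0},{"grip":0,"dx":0,"dy":1.5,"dz":-1.6,"ax":0,"ay":0,"az":0},{"grip":0,"dx":0,"dy":1.5,"dz":-1.6,"ax":0,"ay":0,"az":0}]'
python3 - <<'E'
from h import *
go(-.268,0,.16)
w=r.read_camera('wrist');cv2.imwrite('pics/w4.png',cv2.resize(w['frame'][100:240,130:530,::-1],None,fx=2,fy=2,interpolation=cv2.INTER_CUBIC))
E
```

```text
time: 5.25
ee_pos: [0.5991, -0.0174, 0.1714]
tool_rot: [0.002, -0.031, 1.0, -0.0]
contact_force: [0.5, 0.6, 0.1]
grip_width: 0.0006
gripper_force: 0.0
t 5.25 mach now [-81.7  26. ] z 171.4 units [0.65 4.66 0.28] az 0.02 F [0.5 0.6 0.1] w 0.0006
```

View pics/w4.png

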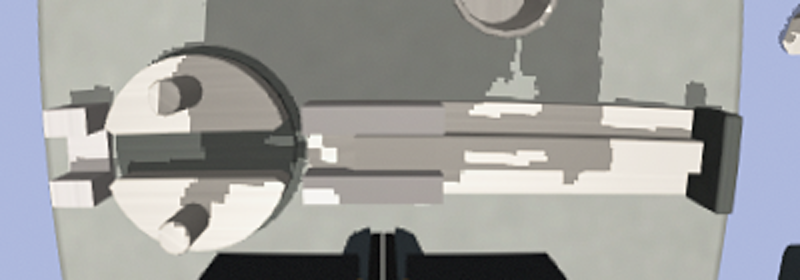

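The slot now lines up with the bar: its edges are at rows 132 and 178 of the crop. The head is at crop x 700–740, y 108–212. I'll check the angle numerically and locate the head.

Run:
```python
from h import *
w=r.read_camera('wrist')
slot(w,((285,131),(120,134)),((280,178),(120,178)),(168,97),130,100,2)
f=lambda p,z:mach(won(w,130+p[0]/2,100+p[1]/2,z))*1e3
print('head top',f((741,118),.11),f((731,212),.11),f((697,108),.11))
print('cheek tops upper',f((303,107),.098),f((443,107),.098),'lower',f((303,176),.098),f((443,176),.098))
go(-.275,0,.16)
```

```text
slot -0.0023305984446295724
slot -0.0057112705842587985
stud b [ -0.97741371 -27.31420519] joint -0.03576881795346232
head top [-233.48900261  -20.48661662] [-233.63791361   20.63029832] [-210.73416074  -23.55414704]
cheek tops upper [-50.54211366 -19.39156618] [-105.88831583  -19.39244821] lower [-49.92702084   8.56449438] [-106.43644134    8.50370581]
t 5.35 mach now [-81.1  24.7] z 168.8 units [0.62 4.85 0.22] az 0.01 F [ 0.1  0.1 -0.3] w 0.0008
```

```bash
python3 -m crank '[{"grip":0,"dx":0.2,"dy":1,"dz":0,"ax":0,"ay":0,"az":0},{"grip":0,"dx":0.4,"dy":2,"dz":0,"ax":0,"ay":0,"az":0},{"grip":0,"dx":0.6,"dy":3,"dz":0,"ax":0,"ay":0,"az":0},{"grip":0,"dx":0.6,"dy":4,"dz":0,"ax":0,"ay":0,"az":0},{"grip":0,"dx":0.6,"dy":4.85,"dz":0.2,"ax":0,"ay":0,"az":0},{"grip":0,"dx":0.6,"dy":4.85,"dz":0.9,"ax":0,"ay":0,"az":0},{"grip":0,"dx":0.6,"dy":4.85,"dz":1.7,"ax":0,"ay":0,"az":0},{"grip":0,"dx":0.6,"dy":4.85,"dz":2.1,"ax":0,"ay":0,"az":0},{"grip":0,"dx":0.6,"dy":4.85,"dz":2.1,"ax":0,"ay":0,"az":0}]'; python3 -c "
from h import *
go(-.245,0,.0855)"
```

```text
time: 6.25
ee_pos: [0.5603, 0.1732, 0.0818]
tool_rot: [-0.003, -0.03, 1.0, -0.001]
contact_force: [0.4, 0.9, -0.3]
grip_width: 0.0007
gripper_force: 0.0
t 6.25 mach now [-274.2   -1.3] z 81.8 units [-0.03 -0.73 -0.09] az -0.0 F [ 0.4  0.9 -0.3] w 0.0007
```

```bash
python3 -m crank '[{"grip":0,"dx":-0.03,"dy":-0.2,"dz":-0.1,"ax":0,"ay":0,"az":0},{"grip":0,"dx":-0.03,"dy":-0.4,"dz":-0.1,"ax":0,"ay":0,"az":0},{"grip":0,"dx":-0.03,"dy":-0.6,"dz":-0.1,"ax":0,"ay":0,"az":0},{"grip":0,"dx":-0.03,"dy":-0.75,"dz":-0.1,"ax":0,"ay":0,"az":0},{"grip":0,"dx":-0.03,"dy":-0.85,"dz":-0.1,"ax":0,"ay":0,"az":0},{"grip":0,"dx":-0.03,"dy":-0.95,"dz":-0.1,"ax":0,"ay":0,"az":0}]'; python3 -c "
from h import *
go(-.125,0,.0855)"
```

```text
time: 6.85
ee_pos: [0.5665, 0.1357, 0.0895]
tool_rot: [0.0, -0.03, 1.0, 0.0]
contact_force: [-0.6, 3.3, 3.0]
grip_width: 0.0002
gripper_force: 1.9
t 6.85 mach now [-236.4    2.6] z 89.5 units [ 0.06 -2.79  0.1 ] az -0.0 F [-0.6  3.3  3. ] w 0.0002
```

```bash
python3 -m crank '[{"grip":0,"dx":0,"dy":-0.1,"dz":0,"ax":0,"ay":0,"az":0},{"grip":0,"dx":0,"dy":-0.2,"dz":0,"ax":0,"ay":0,"az":0},{"grip":0,"dx":0,"dy":-0.3,"dz":0,"ax":0,"ay":0,"az":0},{"grip":0,"dx":0,"dy":-0.4,"dz":0,"ax":0,"ay":0,"az":0},{"grip":0,"dx":0,"dy":-0.5,"dz":0,"ax":0,"ay":0,"az":0},{"grip":0,"dx":0,"dy":-0.6,"dz":0,"ax":0,"ay":0,"az":0}]'; python3 -c "
from h import *
go(-.125,0,.0855)"
```

```text
time: 7.45
ee_pos: [0.5676, 0.1116, 0.0891]
tool_rot: [-0.0, -0.03, 1.0, -0.0]
contact_force: [-1.3, 3.8, 3.3]
grip_width: 0.0003
gripper_force: 2.0
t 7.45 mach now [-212.4    2.3] z 89.1 units [ 0.06 -2.18  0.09] az 0.0 F [-1.3  3.8  3.3] w 0.0003
```

```bash
python3 -m crank '[{"grip":0,"dx":0.02,"dy":-0.1,"dz":0.02,"ax":0,"ay":0,"az":0},{"grip":0,"dx":0.04,"dy":-0.2,"dz":0.04,"ax":0,"ay":0,"az":0},{"grip":0,"dx":0.04,"dy":-0.3,"dz":0.06,"ax":0,"ay":0,"az":0},{"grip":0,"dx":0.04,"dy":-0.4,"dz":0.06,"ax":0,"ay":0,"az":0},{"grip":0,"dx":0.04,"dy":-0.5,"dz":0.06,"ax":0,"ay":0,"az":0},{"grip":0,"dx":0.04,"dy":-0.6,"dz":0.06,"ax":0,"ay":0,"az":0}]'; python3 -c "
from h import *
go(-.125,0,.0855)"
```

```text
time: 8.05
ee_pos: [0.5674, 0.0874, 0.0866]
tool_rot: [-0.0, -0.03, 1.0, -0.0]
contact_force: [-0.5, 1.6, -0.2]
grip_width: 0.0002
gripper_force: 0.7
t 8.05 mach now [-188.2    0.6] z 86.6 units [ 0.02 -1.58  0.03] az 0.0 F [-0.5  1.6 -0.2] w 0.0002
```

```bash
python3 -m crank '[{"grip":0,"dx":0,"dy":-0.1,"dz":0,"ax":0,"ay":0,"az":0},{"grip":0,"dx":0,"dy":-0.2,"dz":0,"ax":0,"ay":0,"az":0},{"grip":0,"dx":0,"dy":-0.3,"dz":0,"ax":0,"ay":0,"az":0},{"grip":0,"dx":0,"dy":-0.4,"dz":0,"ax":0,"ay":0,"az":0},{"grip":0,"dx":0,"dy":-0.5,"dz":0,"ax":0,"ay":0,"az":0},{"grip":0,"dx":0,"dy":-0.6,"dz":0,"ax":0,"ay":0,"az":0}]'; python3 -c "
from h import *
go(-.125,0,.0855)"
```

```text
time: 8.65
ee_pos: [0.5689, 0.0636, 0.0867]
tool_rot: [-0.0, -0.03, 1.0, -0.0]
contact_force: [0.6, 0.7, -0.1]
grip_width: 0.0005
gripper_force: 0.7
t 8.65 mach now [-164.3    0.7] z 86.7 units [ 0.02 -0.98  0.03] az 0.0 F [ 0.6  0.7 -0.1] w 0.0005
```

```bash
python3 -m crank '[{"grip":0,"dx":0,"dy":-0.1,"dz":0,"ax":0,"ay":0,"az":0},{"grip":0,"dx":0,"dy":-0.2,"dz":0,"ax":0,"ay":0,"az":0},{"grip":0,"dx":0,"dy":-0.3,"dz":0,"ax":0,"ay":0,"az":0},{"grip":0,"dx":0,"dy":-0.4,"dz":0,"ax":0,"ay":0,"az":0},{"grip":0,"dx":0,"dy":-0.5,"dz":0,"ax":0,"ay":0,"az":0},{"grip":0,"dx":0,"dy":-0.6,"dz":0,"ax":0,"ay":0,"az":0},{"grip":0,"dx":0,"dy":-0.7,"dz":0,"ax":0,"ay":0,"az":0}]'; python3 -c "
from h import *
go(-.125,0,.0855)"
```

```text
time: 9.35
ee_pos: [0.5707, 0.0357, 0.0868]
tool_rot: [0.0, -0.03, 1.0, 0.0]
contact_force: [0.7, 2.4, 0.1]
grip_width: 0.0004
gripper_force: 1.2
t 9.35 mach now [-136.4    0.8] z 86.8 units [ 0.02 -0.28  0.03] az 0.0 F [0.7 2.4 0.1] w 0.0004
```

```bash
python3 -m crank '[{"grip":0,"dx":0,"dy":-0.05,"dz":0,"ax":0,"ay":0,"az":0},{"grip":0,"dx":0,"dy":-0.1,"dz":0,"ax":0,"ay":0,"az":0},{"grip":0,"dx":0,"dy":-0.15,"dz":0,"ax":0,"ay":0,"az":0},{"grip":0,"dx":0,"dy":-0.2,"dz":0,"ax":0,"ay":0,"az":0}]'; python3 -c "
from h import *
go(-.125,0,.0855)"
```

```text
time: 9.75
ee_pos: [0.5711, 0.0279, 0.0867]
tool_rot: [0.0, -0.03, 1.0, 0.0]
contact_force: [0.2, 3.2, 0.9]
grip_width: 0.0004
gripper_force: 1.5
t 9.75 mach now [-128.6    0.8] z 86.7 units [ 0.02 -0.09  0.03] az 0.0 F [0.2 3.2 0.9] w 0.0004
```

```bash
python3 -m crank '[{"grip":0,"dx":0,"dy":-0.04,"dz":0,"ax":0,"ay":0,"az":0},{"grip":0,"dx":0,"dy":-0.08,"dz":0,"ax":0,"ay":0,"az":0},{"grip":0,"dx":0,"dy":-0.1,"dz":0,"ax":0,"ay":0,"az":0},{"grip":0,"dx":0,"dy":-0.1,"dz":0,"ax":0,"ay":0,"az":0}]'; python3 -c "
from h import *
go(-.125,0,.0855)"
```

```text
time: 10.15
ee_pos: [0.5712, 0.0261, 0.0868]
tool_rot: [0.0, -0.03, 1.0, 0.002]
contact_force: [1.1, 23.9, 3.4]
grip_width: 0.0004
gripper_force: 11.9
t 10.15 mach now [-126.8    0.8] z 86.8 units [ 0.02 -0.04  0.03] az -0.0 F [ 1.1 23.9  3.4] w 0.0004
```

```bash
python3 -m crank '[{"grip":0,"dx":0,"dy":-0.02,"dz":0,"ax":0,"ay":0,"az":0},{"grip":0,"dx":0,"dy":-0.02,"dz":0,"ax":0,"ay":0,"az":0},{"grip":0,"dx":0,"dy":-0.02,"dz":0,"ax":0,"ay":0,"az":0}]'; python3 -c "
from h import *
go(-.125,0,.0855)"; python3 -m crank '[{"grip":0,"dx":0,"dy":0.2,"dz":0,"ax":0,"ay":0,"az":0},{"grip":0,"dx":0,"dy":0.6,"dz":0,"ax":0,"ay":0,"az":0},{"grip":0,"dx":0,"dy":1,"dz":-1,"ax":0,"ay":0,"az":0},{"grip":0,"dx":-0.5,"dy":1,"dz":-2,"ax":0,"ay":0,"az":0},{"grip":0,"dx":-1,"dy":0.5,"dz":-2,"ax":0,"ay":0,"az":0},{"grip":0,"dx":-1,"dy":0,"dz":-2,"ax":0,"ay":0,"az":0},{"grip":0,"dx":-1,"dy":0,"dz":-2,"ax":0,"ay":0,"az":0}]'
python3 - <<'E'
from h import *
w=r.read_camera('wrist')
cv2.imwrite('pics/w5.png',cv2.resize(w['frame'][60:240,150:450,::-1],None,fx=2.6,fy=2.6,interpolation=cv2.INTER_CUBIC))
E
```

```text
time: 10.45
ee_pos: [0.5712, 0.026, 0.0868]
tool_rot: [0.0, -0.03, 1.0, 0.002]
contact_force: [1.0, 30.7, 3.8]
grip_width: 0.0008
gripper_force: 15.2
t 10.45 mach now [-126.7    0.8] z 86.8 units [ 0.02 -0.04  0.03] az -0.0 F [ 1.  30.7  3.8] w 0.0008
time: 11.15
ee_pos: [0.6116, 0.0243, 0.1667]
tool_rot: [0.0, -0.029, 1.0, -0.0]
contact_force: [-0.7, -0.5, 0.4]
grip_width: 0.0004
gripper_force: 0.0
```

View pics/w5.png

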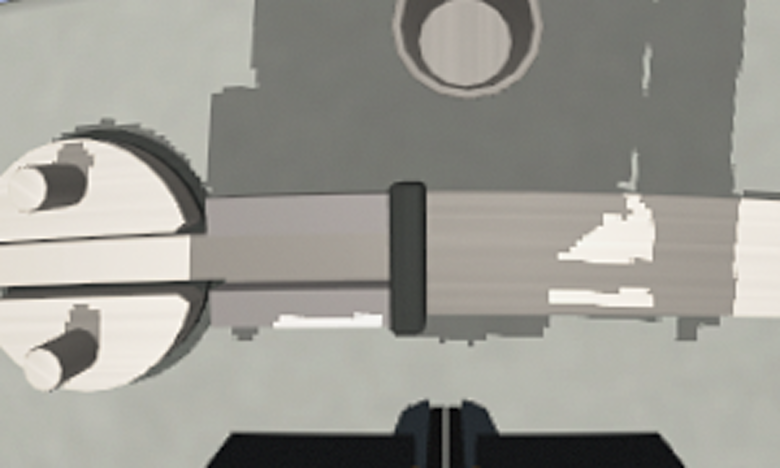

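The bar lies through the slot, at crop rows 235–283. Its head, at x 390–425, sits flush against the cradle's end at x 390 with no gap. The tins, jar and wrench weren't touched, and the arm is clear, so I'm handing in.

```bash
python3 -c "
from plant import r
print(r.close_job())"
```

```text
the job is handed in; nothing more can be done
None
```

I turned the disc into line by pushing stud a, then pushed the lock bar by its head through the slot until it stopped firmly against the cradle; the job was handed in at about 11 s with the arm clear, and I have not seen the judge's result.

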